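# Put the dough-test kit together in its caddy

### The arm

A 6-joint arm with a two-finger parallel gripper is mounted at the origin on the work surface. World frame = base frame: x ahead of the robot, y to its left, z up, the work surface at z = 0. Lengths are in mm, angles in rad, forces in N, time in s.
With the tool pointing down it reaches from about 275 to 825 mm from the base axis. Payload 4.9 kg.
Tool frame: the origin (TCP) lies where the fingers leave the gripper's body, on its centre line; the fingertips stand ahead of it and the grasp point (between the pads) lies 54 mm ahead of it (r.tip_extent is the z of the fingertips in the tool frame, in mm); z points along the fingers, y is the line along which they close (so a half turn about z gives the same grasp; the last joint's range is limited). The gripper opens to 85 mm and grips with 20 to 120 N. Pads are 22 mm wide; open, the fingers measure 114 mm over their backs; the gripper's body (76 mm by 85 mm) begins 54 mm behind the grasp point. The pads swing forward as they close: fully open they stand 13 mm farther back than shut.
Start: joints at [-1.286, 0.326, -0.193, 1.052, 0, 1.437], TCP at [223.679, -502.48, 303.881] pointing down, gripper open.
Joint ranges: [-2.65, 2.65], [-0.97, 1.79], [-1.3, 1.35], [-1.93, 2.1], [-1.47, 1.37], [-3.14, 3.14]. Speed limits (rad/s): [2.57, 2.57, 3.14, 3.14, 3.14, 3.14].

### API

Orientations are given as [roll, pitch, yaw] about the fixed x, y, z axes, in that order (R = Rz(yaw) Ry(pitch) Rx(roll)).
In Python, from station import r gives the robot as it stands. The module is installed in compiled form; this text tells all that it offers.
- The arm moves only by the tool apply_moves, never from a script. Its argument "series" is a list of rows, each an object with "dp": the shift along the tool's x, y, z in units of 0.02 m (1.0 is 0.02 m), a list of three; "rotation": the turn, a rotation vector about the tool's x, y, z in units of 6 degrees (1.0 is 6 degrees), a list of three; "gripper": the closure, from -1 (fully open) to 1 (shut). In form: [{"dp": [dx, dy, dz], "rotation": [rx, ry, rz], "gripper": gripper}, ...]. A call has 1 to 10 rows; each row shifts and turns the commanded pose from where the row before left it, along the tool's axes as they then stand; what a row does not reach is not made up. A row lasts 1/12 s, in which the tool goes at most 41.7 mm and 7.16 degrees, less where a joint would pass 70% of its speed; a pose out of reach is approached as far as the arm can. A call with a number of a shift or a turn outside -1 to 1 is refused whole. A call with a gripper value outside its range is refused whole. The fingers move at their own pace and stop on an object; "grip_force" is the grip in N (left out, the last holds). Time passes only in rows, so rows that do not move let the fingers close. It gives the time, the measured TCP pose, the force, the opening and the grip force at its end, in the units of the state.
- r.get_obs(): the state, without advancing time (a new reading comes with each control period).
- r.snapshot(name): name is "scene" or "top" or "wrist"; returns the picture (420x560x3 uint8, red, green, blue); there is no depth.
- r.camera_params(name): a dict with "camera_matrix" (3x3 intrinsics, pixels), "rvec" (rotation vector, rad) and "tvec" (3), from world to camera coordinates, as OpenCV has them. Camera axes: x right, y down, z forward; pixel columns grow to the right and rows downward; lengths in mm; the calibration is good to about 2 mm. A picture is of the moment at which its call begins: read the wrist's pose just before it. camera_params takes no time and is no camera call; for the wrist camera it gives the pose at the moment of the call.
- r.sign_off(): hands the job in; it is judged then, once.
The state is a dict: "t": time; "q": joint angles; "qd": joint speeds; "joint_efforts": joint torques, N m; "position": TCP position; "ee_rot": TCP orientation; "ft_force": force on the tool from outside, world axes, zero at the start; "torque": the same for the moment, N m; "opening": finger opening in mm; "grasp_force": force on a finger pad.
Only numpy, scipy, OpenCV 4.12 (cv2) and the standard library are available. Lean on these libraries where they do the work, as an engineer would, in place of code of your own. Each camera call takes 0.05 s, during which the arm holds its last target. There are 200 camera calls.

### The job

Put the kneader's kit together in the white caddy: the thin-walled dough cutter ring over the post, the six-lobed knob, head down as it lies, in the round well, the notched aluminium block lengthwise in the oblong well, and the small capped bottle upright in the square well, each standing flat on the floor of its place. Leave the thick-walled collar and the three-lobed knob where they are.

Things in the scene. Friction and masses are not known exactly. Their poses are not given: they have to be found in the camera images.
- dough_cutter: Belongs in the caddy. Thin-walled dark steel ring, open at both ends: 48 mm outside diameter, 41 mm bore (wall 3.5 mm), 42 mm high. Stands loose and upright on the table; origin: centre of its underside, z up.
- star_knob: Belongs in the caddy. Black clamping knob with SIX lobes, lying with its lobed head down: head 48 mm across and 20 mm high, then a round hub 26 mm in diameter from 20 to 40 mm above the table (grip it here), then a thin steel stud (8 mm) up to 56 mm. Stands loose and upright on the table; origin: centre of its underside, z up.
- gate_block: Belongs in the caddy. Bright aluminium block, 56 mm long (its x) by 26 mm wide (its y), 40 mm high, with a notch 16 mm wide and 14 mm deep across the middle of its top; can be gripped across its 26 mm width. Stands loose and upright on the table; origin: centre of its underside, z up.
- oil_bottle: Belongs in the caddy. Small closed white bottle with a grey cap: body 38 mm in diameter up to 45 mm, shoulder to 54 mm, cap 24 mm in diameter up to 68 mm. Stands loose and upright on the table; origin: centre of its underside, z up.
- thick_collar: Look-alike, stays where it is. Thick-walled dark steel collar: 48 mm outside diameter and 42 mm high as the cutter, but only a 24 mm bore (wall 12 mm). Stands loose and upright on the table; origin: centre of its underside, z up.
- three_lobe_knob: Look-alike, stays where it is. Black knob as the star knob, but with THREE lobes; head 50 mm across, 20 mm high, hub 26 mm and stud alike. Stands loose and upright on the table; origin: centre of its underside, z up.
- nest_post: Fixed insert with a grey floor, 80 x 80 mm, in the white caddy (186 mm square, rim 20 mm above the table), inserts 86 mm apart; origin: centre of its underside, 4 mm above the table, z up; floor top 4 mm above the origin. Flat, with a single upright steel post in its centre, 20 mm in diameter and 22 mm high above the floor, and no rim: the cutter stands over the post.
- nest_round: Fixed insert with a grey floor, 80 x 80 mm, in the white caddy (186 mm square, rim 20 mm above the table), inserts 86 mm apart; origin: centre of its underside, 4 mm above the table, z up; floor top 4 mm above the origin. A round well of 72 mm inner diameter, its white surround 12 mm high above the floor: for the six-lobed knob.
- nest_oblong: Fixed insert with a grey floor, 80 x 80 mm, in the white caddy (186 mm square, rim 20 mm above the table), inserts 86 mm apart; origin: centre of its underside, 4 mm above the table, z up; floor top 4 mm above the origin. An oblong well, inside 74 mm along its x by 44 mm along its y, its white surround 12 mm high above the floor: for the aluminium block, lengthwise, either way round.
- nest_square: Fixed insert with a grey floor, 80 x 80 mm, in the white caddy (186 mm square, rim 20 mm above the table), inserts 86 mm apart; origin: centre of its underside, 4 mm above the table, z up; floor top 4 mm above the origin. A square well of 60 x 60 mm inside, its white surround 12 mm high above the floor: for the bottle.
There are look-alikes about, which are no part of the job. What is shaped like the gate_block but blue or purple is not meant.

How it is judged (in metres and radians):
At the end, for the whole second after the job is handed in: Cutter over the post (12 mm), six-lobed knob in the round well and block lengthwise (0.45 rad) in the oblong one (15 mm), bottle in the square one (16 mm); each on its floor (4 mm), upright (0.1 rad), released, at rest; collar and three-lobed knob upright, within 20 mm of their start (horizontal distance between dough_cutter and nest_post below 0.012 m and z of dough_cutter in the frame of nest_post between 0.001 and 0.008 m and angle between each of dough_cutter, star_knob, gate_block, oil_bottle's own z axis and vertical below 0.1 rad and linear speed of each of dough_cutter, star_knob, gate_block, oil_bottle below 0.02 m/s and angular speed of each of dough_cutter, star_knob, gate_block, oil_bottle below 0.2 rad/s and horizontal distance between star_knob and nest_round below 0.015 m and z of star_knob in the frame of nest_round between 0.001 and 0.008 m and horizontal distance between gate_block and nest_oblong below 0.015 m and z of gate_block in the frame of nest_oblong between 0.001 and 0.008 m and horizontal distance between oil_bottle and nest_square below 0.016 m and z of oil_bottle in the frame of nest_square between 0.001 and 0.008 m and angle between the x axis of gate_block and the x axis of nest_oblong, either way round below 0.45 rad and distance of each of thick_collar, three_lobe_knob from where it was at the start of the episode below 0.02 m and angle between each of thick_collar, three_lobe_knob's own z axis and vertical below 0.15 rad); the robot touches nothing.
It also fails if it takes over 96 s, if anything falls off the work surface, if the arm or the gripper's body presses on something with over 40 N, if the wrist force passes 120 N, or if a joint passes its speed limit or range.

## Working session

There is one attempt and no reset: what is moved stays moved. The work goes in short steps, Python scripts to look and compute and a tool call to move; the robot and the scene stay as the last step left them, time stands still between calls to the robot, and variables do not carry over. Pictures are saved under pics/ and viewed, at most 14 in all, crops included, and the job is handed in when it is done.

Besides the shell and the picture viewer there is one more tool, called after "Emit:" as a command line: name --argument value ..., lists and objects as JSON in quotes. apply_moves: Moves the arm, as the interface text tells. Its arguments: {"type":"object","properties":{"series":{"type":"array"},"grip_force":{"type":"number"}},"required":["series"]}

```bash
mkdir -p pics; cat > h.py <<'E'
import numpy as np, cv2
from station import r
def snap(n,f):
    p=r.camera_params(n); im=r.snapshot(n); cv2.imwrite('pics/'+f,cv2.cvtColor(im,cv2.COLOR_RGB2BGR)); return im,p
def ray(p,uv,z):
    K=np.array(p['camera_matrix'],float);R=cv2.Rodrigues(np.array(p['rvec'],float))[0];t=np.array(p['tvec'],float).ravel()
    C=-R.T@t; d=R.T@np.linalg.solve(K,np.array([uv[0],uv[1],1.0])); return (C+d*(z-C[2])/d[2])[:2]
E
python3 - <<'E'
from h import *
for n in('top','scene'):
    im,p=snap(n,n+'0.png'); print(n,p)
print(r.get_obs(), r.tip_extent)
E
```

```text
top {'camera_matrix': array([[397.40855269,   0.        , 278.31881579],
       [  0.        , 397.40855269, 210.27586454],
       [  0.        ,   0.        ,   1.        ]]), 'rvec': array([ 2.21332069, -1.96382281,  0.23979337]), 'tvec': array([-64.74502946, 539.40733514, 783.64842053])}
scene {'camera_matrix': array([[442.71951497,   0.        , 272.91766405],
       [  0.        , 442.71951497, 207.29828386],
       [  0.        ,   0.        ,   1.        ]]), 'rvec': array([ 1.3536569 ,  1.9263474 , -1.02031085]), 'tvec': array([ 187.08490706, -240.05612139, 1499.88637871])}
{'t': 0.1, 'q': array([-1.28618856e+00,  3.26857771e-01, -1.93482245e-01,  1.05201407e+00,
       -5.50707476e-07,  1.43658588e+00]), 'qd': array([-5.22486080e-04, -1.88346096e-03,  2.82146969e-03, -1.09903893e-05,
        1.57013819e-03,  8.34708231e-04]), 'joint_efforts': array([ 2.60299976e-04, -4.44239187e+01,  2.63037443e+01,  7.94882770e-03,
       -1.88226290e-04, -1.43071782e-05]), 'position': array([ 223.56271555, -502.06145779,  303.18721143]), 'ee_rot': array([-3.14004883e+00, -2.07894850e-04,  4.18818060e-01]), 'ft_force': array([0.04944109, 0.76521553, 0.08209679]), 'torque': array([ 0.00727149, -0.01827155,  0.00244987]), 'grasp_force': 0.0, 'opening': 85.4852761545278} 72.6
```

View pics/top0.png

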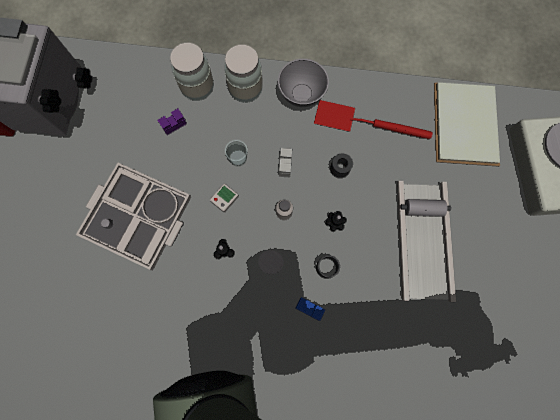

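View pics/scene0.png

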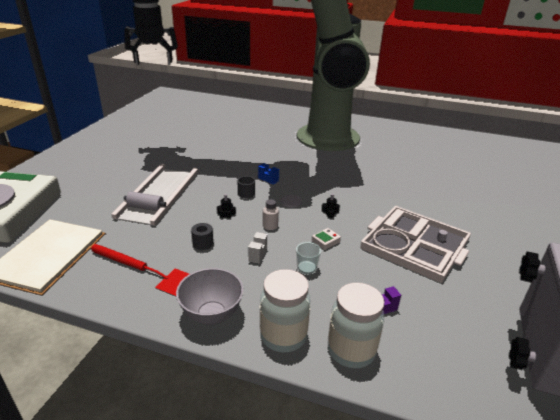

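The top view shows the caddy around (135,215), with its post at (105,223), the round well at (160,205), and two squarish wells at (127,188) and (145,243). It also shows the cutter (327,265), collar (341,163), star knob (336,220), three-lobed knob (223,250), block (286,161) and bottle (285,208). I'll enlarge both regions and measure.

```bash
python3 - <<'E'
from h import *
im=cv2.imread('pics/top0.png'); p=r.camera_params('top')
a=cv2.resize(im[155:275,70:200],None,fx=4.5,fy=4.5,interpolation=cv2.INTER_CUBIC)
cv2.imwrite('pics/cad.png',a)
for n,uv,z in [('cutter',(327,265),42),('cutter_base',(327,265),0),('collar',(341,163),42),('star',(336,220),20),('three',(223,250),20),('block',(286,161),40),('bottlecap',(285,205),68),('post',(105,223),30),('round',(160,205),20),('A',(127,188),8),('B',(145,243),8),('redpan',(335,115),5),('roller',(400,240),20),('glass',(236,152),40)]:
    print(n,ray(p,uv,z).round(1))
# automatic: dark blobs & bright blobs
roi=np.zeros(im.shape[:2],np.uint8); roi[140:280,205:365]=1
g=cv2.cvtColor(im,cv2.COLOR_BGR2GRAY)
print('bg',np.median(g[150:280,205:365]))
for nm,m in(('dark',g<45),('bright',g>125)):
    n,l,s,c=cv2.connectedComponentsWithStats((m&(roi>0)).astype(np.uint8))
    for i in range(1,n):
        if s[i,4]>25: print(nm,s[i],c[i].round(1))
R=cv2.Rodrigues(p['rvec'])[0];print(-R.T@p['tvec'])
E
```

```text
cutter [ 442.4 -116.3]
cutter_base [ 447.2 -121.1]
collar [ 674.6 -127.1]
star [ 547.1 -129.8]
three [450.4 110.8]
block [665.2  -3.2]
bottlecap [555.6 -12.9]
post [477.3 375.8]
round [534.1 266.9]
A [567.5 353.8]
B [446.6 287.6]
redpan [ 810.4 -107.3]
roller [ 519.  -274.3]
glass [673.  112.2]
bg 118.0
dark [329 156  21  22 133] [336.4 170.5]
dark [337 158  11  10  68] [342.8 161.8]
dark [324 211  23  21 287] [334.9 220.8]
dark [214 239  20  20 232] [223. 250.]
dark [323 257  16  18  74] [333.8 263.6]
dark [314 261  17  17  50] [319.4 270.7]
bright [224 140  24  15  59] [234.5 144.9]
bright [280 147  12  10  91] [285.9 152. ]
bright [231 151  15  10  52] [238.1 156.5]
bright [279 158  12  14 143] [284.9 164.8]
bright [210 184  28  27 207] [222.3 198.5]
bright [277 204  16  12  77] [284.3 210.8]
[345.38465213 -18.92282542 888.59912659]
```

View pics/cad.png

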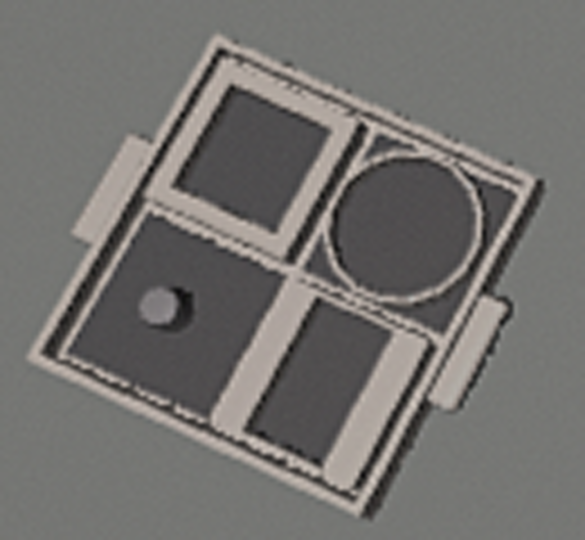

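The crop shows the square well top left, round top right, post bottom left and oblong bottom right, with the oblong's long axis along the TL→BL edge. The outer rim corners are at crop pixels (220,35), (540,182), (362,515) and (32,355).

```bash
python3 - <<'E'
from h import *
p=r.camera_params('top')
f=lambda x,y:(70+(x+.5)/4.5-.5,155+(y+.5)/4.5-.5)
c=[ray(p,f(*q),20) for q in[(220,37),(542,182),(364,516),(32,355)]]
print(np.round(c,1),[np.linalg.norm(c[i]-c[i-1]).round(1) for i in range(4)])
C=np.mean(c,0); u=(c[1]-c[0])+(c[2]-c[3]); u/=np.linalg.norm(u); v=(c[3]-c[0])+(c[2]-c[1]); v/=np.linalg.norm(v)
print('C',C,'u',u,'v',v,u@v)
for n,a,b in(('square',-1,-1),('round',1,-1),('post',-1,1),('oblong',1,1)): print(n,(C+43*a*u+43*b*v).round(1))
for n,q,z in(('post',(160,306),30),('round',(405,228),20),('square',(255,158),20)): print(n,ray(p,f(*q),z).round(1))
print('yaw of v',np.arctan2(v[1],v[0]))
for uv,n in (((286,152),'b1'),((285,165),'b2')):print(n,ray(p,uv,40).round(1))
# wrist cam pose rel. tool
w=r.camera_params('wrist');R=cv2.Rodrigues(w['rvec'])[0];o=r.get_obs()
from scipy.spatial.transform import Rotation as S
T=S.from_euler('xyz',o['ee_rot']).as_matrix();print('cam in tool',T.T@(-R.T@w['tvec']-o['position']));print((R@T).round(3),w['camera_matrix'][0]);print(T.round(3))
E
```

```text
[[621.6 380.7]
 [565.2 203.7]
 [390.2 260.3]
 [448.1 437.1]] [np.float64(182.5), np.float64(185.8), np.float64(183.9), np.float64(186.1)]
C [506.2801156  320.47174098] u [-0.30761567 -0.95151069] v [-0.9512293  0.3084847] -0.0009134548688263976
square [560.4 348.1]
round [534.  266.3]
post [478.6 374.7]
oblong [452.1 292.8]
post [478.2 375.7]
round [533.4 267.6]
square [560.3 349.5]
yaw of v 2.8279930252975536
b1 [686.8  -0.7]
b2 [655.4  -2.1]
cam in tool [ 67.36890894  -0.82736485 -69.62858809]
[[-0.001  1.    -0.   ]
 [-0.963 -0.001 -0.268]
 [-0.268  0.     0.963]] [304.66069112   0.         276.52508746]
[[ 0.914  0.407 -0.   ]
 [ 0.407 -0.914  0.001]
 [ 0.    -0.002 -1.   ]]
```

The caddy measurement agrees to about 2 mm (sides 183–186 mm; post and round well match the direct picks). Next I rotate the tool to yaw π, where tool x is −world x, tool y is +world y and z is down. I'll lower a little on the way.

Emit:
apply_moves --series '[{"dp":[0,0,0.2],"rotation":[0,0,-1],"gripper":-1},{"dp":[0,0,0.2],"rotation":[0,0,-1],"gripper":-1},{"dp":[0,0,0.2],"rotation":[0,0,-1],"gripper":-1},{"dp":[0,0,0.2],"rotation":[0,0,-1],"gripper":-1},{"dp":[0,0,0.2],"rotation":[0,0,-1],"gripper":-1},{"dp":[0,0,0.2],"rotation":[0,0,-1],"gripper":-1},{"dp":[0,0,0.2],"rotation":[0,0,-1],"gripper":-1},{"dp":[0,0,0.2],"rotation":[0,0,-1],"gripper":-1},{"dp":[0,0,0.2],"rotation":[0,0,-1],"gripper":-1},{"dp":[0,0,0.2],"rotation":[0,0,-1],"gripper":-1}]'

```text
t: 0.93
position: [223.6, -502.2, 263.2]
ee_rot: [-3.141, -0.001, 1.471]
ft_force: [-0.6, -0.7, 0.2]
opening: 85.5
grasp_force: 0.0
```

Emit:
apply_moves --series '[{"dp":[0,0,0.2],"rotation":[0,0,-1],"gripper":-1},{"dp":[0,0,0.2],"rotation":[0,0,-1],"gripper":-1},{"dp":[0,0,0.2],"rotation":[0,0,-1],"gripper":-1},{"dp":[0,0,0.2],"rotation":[0,0,-1],"gripper":-1},{"dp":[0,0,0.2],"rotation":[0,0,-1],"gripper":-1},{"dp":[0,0,0.2],"rotation":[0,0,-1],"gripper":-1},{"dp":[0,0,0.2],"rotation":[0,0,-1],"gripper":-1},{"dp":[0,0,0.2],"rotation":[0,0,-1],"gripper":-1},{"dp":[0,0,0.2],"rotation":[0,0,-1],"gripper":-1},{"dp":[0,0,0.2],"rotation":[0,0,-1],"gripper":-1}]'

```text
t: 1.77
position: [223.6, -502.2, 223.3]
ee_rot: [3.141, -0.001, 2.518]
ft_force: [-0.0, 0.6, 0.1]
opening: 85.6
grasp_force: 0.0
```

Emit:
apply_moves --series '[{"dp":[0,0,0.2],"rotation":[0,0,-1],"gripper":-1},{"dp":[0,0,0.2],"rotation":[0,0,-1],"gripper":-1},{"dp":[0,0,0.2],"rotation":[0,0,-1],"gripper":-1},{"dp":[0,0,0.2],"rotation":[0,0,-1],"gripper":-1},{"dp":[0,0,0.2],"rotation":[0,0,-1],"gripper":-1},{"dp":[0,0,0],"rotation":[0,0,-1],"gripper":-1},{"dp":[0,0,0],"rotation":[0,0,0],"gripper":-1}]'

```text
t: 2.35
position: [223.5, -502.0, 203.2]
ee_rot: [3.14, -0.0, -3.14]
ft_force: [0.7, 0.4, -0.3]
opening: 85.1
grasp_force: 0.0
```

Emit:
apply_moves --series '[{"dp":[-0.546,0.965,0],"rotation":[0,0,0],"gripper":-1},{"dp":[-0.546,0.965,0],"rotation":[0,0,0],"gripper":-1},{"dp":[-0.546,0.965,0],"rotation":[0,0,0],"gripper":-1},{"dp":[-0.546,0.965,0],"rotation":[0,0,0],"gripper":-1},{"dp":[-0.546,0.965,0],"rotation":[0,0,0],"gripper":-1},{"dp":[-0.546,0.965,0],"rotation":[0,0,0],"gripper":-1},{"dp":[-0.546,0.965,0],"rotation":[0,0,0],"gripper":-1},{"dp":[-0.546,0.965,0],"rotation":[0,0,0],"gripper":-1},{"dp":[-0.546,0.965,0],"rotation":[0,0,0],"gripper":-1},{"dp":[-0.546,0.965,0],"rotation":[0,0,0],"gripper":-1}]'

```text
t: 3.18
position: [333.3, -308.5, 203.9]
ee_rot: [3.142, 0.0, 3.138]
ft_force: [0.9, -0.1, -0.3]
opening: 85.2
grasp_force: 0.0
```

Emit:
apply_moves --series '[{"dp":[-0.546,0.965,0],"rotation":[0,0,0],"gripper":-1},{"dp":[-0.546,0.965,0],"rotation":[0,0,0],"gripper":-1},{"dp":[-0.546,0.965,0],"rotation":[0,0,0],"gripper":-1},{"dp":[-0.546,0.965,0],"rotation":[0,0,0],"gripper":-1},{"dp":[-0.546,0.965,0],"rotation":[0,0,0],"gripper":-1},{"dp":[-0.546,0.965,0],"rotation":[0,0,0],"gripper":-1},{"dp":[-0.546,0.965,0],"rotation":[0,0,0],"gripper":-1},{"dp":[-0.546,0.965,0],"rotation":[0,0,0],"gripper":-1},{"dp":[-0.546,0.965,0],"rotation":[0,0,0],"gripper":-1},{"dp":[-0.546,0.965,0],"rotation":[0,0,0],"gripper":-1}]'

```text
t: 4.02
position: [442.5, -115.4, 203.9]
ee_rot: [-3.142, 0.0, 3.139]
ft_force: [0.3, 0.5, 0.3]
opening: 85.4
grasp_force: 0.0
```

Emit:
apply_moves --series '[{"dp":[0,0,0],"rotation":[0,0,0],"gripper":-1},{"dp":[0,0,0],"rotation":[0,0,0],"gripper":-1}]'

```text
t: 4.18
position: [442.3, -115.8, 203.8]
ee_rot: [-3.141, -0.0, -3.141]
ft_force: [0.1, 0.3, -0.1]
opening: 85.3
grasp_force: 0.0
```

```bash
python3 - <<'E'
from h import *
o=r.get_obs();im,p=snap('wrist','w1.png');print(o['position'],o['ee_rot'])
g=cv2.cvtColor(im,cv2.COLOR_RGB2GRAY)
n,l,s,c=cv2.connectedComponentsWithStats((g<60).astype(np.uint8))
for i in range(1,n):
    if s[i,4]>150: print(s[i],c[i].round(1),ray(p,c[i],42).round(1))
E
```

```text
[ 442.3055033  -115.82718076  203.84543682] [-3.14125535e+00 -2.51389119e-04 -3.14135883e+00]
[272  74  66  48 388] [304.8 104.2] [358.6 -95.1]
[ 74 153  16  44 152] [ 82.4 174.2] [ 409.1 -263.6]
[250 177  49  23 270] [274.3 183.8] [ 416.6 -117.1]
[ 496  193   64   49 2282] [532.5 216.1] [442.6  87.3]
[246 200  52  41 807] [269.9 224.1] [ 449.2 -120.8]
[    0   202   560   218 50940] [277.8 363.5] [ 583.5 -114.3]
[ 239  284   47   53 1684] [261.9 309. ] [ 526.5 -128.1]
```

View pics/w1.png

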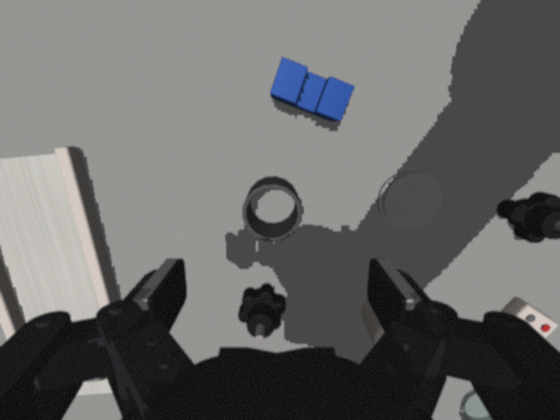

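The wrist view shows the cutter's top rim centred at about (272,212), the star knob at (262,305), and the fingers on either side of it, with image-up towards the base. The ray through the cutter puts it at about (440,-118), 2–3 mm from the top-view estimate. I descend and grip.

Emit:
apply_moves --series '[{"dp":[0.115,-0.12,0.98],"rotation":[0,0,0],"gripper":-1},{"dp":[0,0,0.98],"rotation":[0,0,0],"gripper":-1},{"dp":[0,0,0.98],"rotation":[0,0,0],"gripper":-1},{"dp":[0,0,0.98],"rotation":[0,0,0],"gripper":-1},{"dp":[0,0,0.96],"rotation":[0,0,0],"gripper":-1},{"dp":[0,0,0.96],"rotation":[0,0,0],"gripper":-1},{"dp":[0,0,0],"rotation":[0,0,0],"gripper":-1}]'

```text
t: 4.82
position: [437.3, -119.1, 84.4]
ee_rot: [3.14, -0.005, 3.138]
ft_force: [-1.6, 0.0, 0.1]
opening: 85.7
grasp_force: 0.0
```

Emit:
apply_moves --series '[{"dp":[0,0,0],"rotation":[0,0,0],"gripper":1},{"dp":[0,0,0],"rotation":[0,0,0],"gripper":1},{"dp":[0,0,0],"rotation":[0,0,0],"gripper":1},{"dp":[0,0,0],"rotation":[0,0,0],"gripper":1},{"dp":[0,0,0],"rotation":[0,0,0],"gripper":1},{"dp":[0,0,0],"rotation":[0,0,0],"gripper":1},{"dp":[0,0,0],"rotation":[0,0,0],"gripper":1},{"dp":[0,0,0],"rotation":[0,0,0],"gripper":1}]' --grip_force 40

```text
t: 5.48
position: [440.6, -119.6, 88.6]
ee_rot: [-3.14, 0.002, 3.141]
ft_force: [-1.8, 0.1, 6.0]
opening: 47.4
grasp_force: 40.5
```

Gripped at 47.4 mm, which matches the 48 mm ring. I lift 100 mm and carry it to the post.

Emit:
apply_moves --series '[{"dp":[0,0,-1],"rotation":[0,0,0],"gripper":1},{"dp":[0,0,-1],"rotation":[0,0,0],"gripper":1},{"dp":[0,0,-1],"rotation":[0,0,0],"gripper":1},{"dp":[0,0,-1],"rotation":[0,0,0],"gripper":1},{"dp":[0,0,-1],"rotation":[0,0,0],"gripper":1},{"dp":[-0.076,0.988,0],"rotation":[0,0,0],"gripper":1},{"dp":[-0.076,0.988,0],"rotation":[0,0,0],"gripper":1},{"dp":[-0.076,0.988,0],"rotation":[0,0,0],"gripper":1},{"dp":[-0.076,0.988,0],"rotation":[0,0,0],"gripper":1},{"dp":[-0.076,0.988,0],"rotation":[0,0,0],"gripper":1}]'

```text
t: 6.32
position: [447.6, -19.3, 188.1]
ee_rot: [-3.141, 0.002, 3.141]
ft_force: [0.9, -0.3, -0.9]
opening: 46.7
grasp_force: 41.7
```

Emit:
apply_moves --series '[{"dp":[-0.076,0.988,0],"rotation":[0,0,0],"gripper":1},{"dp":[-0.076,0.988,0],"rotation":[0,0,0],"gripper":1},{"dp":[-0.076,0.988,0],"rotation":[0,0,0],"gripper":1},{"dp":[-0.076,0.988,0],"rotation":[0,0,0],"gripper":1},{"dp":[-0.076,0.988,0],"rotation":[0,0,0],"gripper":1},{"dp":[-0.076,0.988,0],"rotation":[0,0,0],"gripper":1},{"dp":[-0.076,0.988,0],"rotation":[0,0,0],"gripper":1},{"dp":[-0.076,0.988,0],"rotation":[0,0,0],"gripper":1},{"dp":[-0.076,0.988,0],"rotation":[0,0,0],"gripper":1},{"dp":[-0.076,0.988,0],"rotation":[0,0,0],"gripper":1}]'

```text
t: 7.15
position: [462.8, 178.6, 188.0]
ee_rot: [3.141, 0.001, 3.142]
ft_force: [-1.0, -0.5, -1.5]
opening: 47.4
grasp_force: 41.7
```

Emit:
apply_moves --series '[{"dp":[-0.076,0.988,0],"rotation":[0,0,0],"gripper":1},{"dp":[-0.076,0.988,0],"rotation":[0,0,0],"gripper":1},{"dp":[-0.076,0.988,0],"rotation":[0,0,0],"gripper":1},{"dp":[-0.076,0.988,0],"rotation":[0,0,0],"gripper":1},{"dp":[-0.076,0.988,0],"rotation":[0,0,0],"gripper":1},{"dp":[-0.076,0.988,0],"rotation":[0,0,0],"gripper":1},{"dp":[-0.076,0.988,0],"rotation":[0,0,0],"gripper":1},{"dp":[-0.076,0.988,0],"rotation":[0,0,0],"gripper":1},{"dp":[-0.076,0.988,0],"rotation":[0,0,0],"gripper":1},{"dp":[-0.076,0.988,0],"rotation":[0,0,0],"gripper":1}]'

```text
t: 7.98
position: [477.9, 376.2, 188.0]
ee_rot: [3.141, 0.001, 3.142]
ft_force: [0.9, 0.6, -0.3]
opening: 47.2
grasp_force: 41.7
```

Emit:
apply_moves --series '[{"dp":[0,0,0],"rotation":[0,0,0],"gripper":1},{"dp":[0,0,0],"rotation":[0,0,0],"gripper":1}]'

```text
t: 8.15
position: [477.8, 375.9, 187.7]
ee_rot: [3.141, 0.001, -3.14]
ft_force: [-0.0, -0.7, -0.9]
opening: 47.1
grasp_force: 41.7
```

```bash
python3 - <<'E'
from h import *
o=r.get_obs();im,p=snap('wrist','w2.png');print(o['position'],o['ee_rot'],o['opening'],o['ft_force'])
E
```

```text
[477.75172688 375.89905699 187.66015944] [ 3.14133873e+00  8.76039471e-04 -3.14012740e+00] 47.11584720605061 [-0.01614003 -0.70267886 -0.89462772]
```

View pics/w2.png

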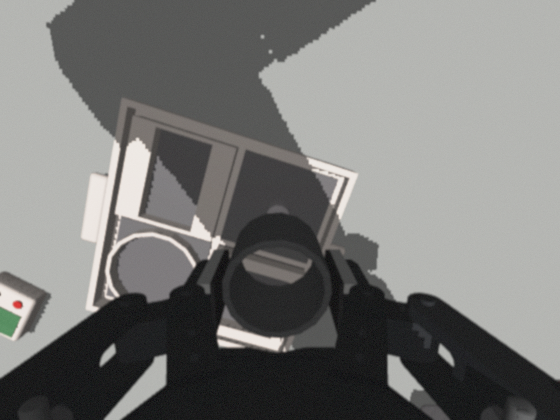

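The wrist view shows the cutter held, its top ring centred at about (277,287), with the post top just showing behind it at about (278,210). I check both rays, plus the round well's rim at about (153,272).

```bash
python3 - <<'E'
from h import *
p=r.camera_params('wrist')
for n,uv,z in(('post',(278,212),30),('ring',(277,288),142),('round',(154,273),20)):print(n,ray(p,uv,z).round(1))
E
```

```text
post [473.3 376.6]
ring [474.9 375.7]
round [530.5 270.5]
```

Everything agrees within 3 mm. I lower the cutter over the post.

Emit:
apply_moves --series '[{"dp":[-0.08,0,0.8],"rotation":[0,0,0],"gripper":1},{"dp":[0,0,0.8],"rotation":[0,0,0],"gripper":1},{"dp":[0,0,0.8],"rotation":[0,0,0],"gripper":1},{"dp":[0,0,0.8],"rotation":[0,0,0],"gripper":1},{"dp":[0,0,0.6],"rotation":[0,0,0],"gripper":1},{"dp":[0,0,0.4],"rotation":[0,0,0],"gripper":1},{"dp":[0,0,0.37],"rotation":[0,0,0],"gripper":1},{"dp":[0,0,0],"rotation":[0,0,0],"gripper":1},{"dp":[0,0,0],"rotation":[0,0,0],"gripper":1}]'

```text
t: 8.95
position: [479.9, 375.1, 96.3]
ee_rot: [3.141, 0.001, 3.141]
ft_force: [0.3, 1.1, -1.0]
opening: 47.4
grasp_force: 41.9
```

Emit:
apply_moves --series '[{"dp":[0,0,0],"rotation":[0,0,0],"gripper":-0.4},{"dp":[0,0,0],"rotation":[0,0,0],"gripper":-0.4},{"dp":[0,0,0],"rotation":[0,0,0],"gripper":-0.4},{"dp":[0,0,0],"rotation":[0,0,0],"gripper":-0.4}]'

```text
t: 9.28
position: [479.6, 375.2, 95.8]
ee_rot: [3.141, 0.0, 3.142]
ft_force: [0.1, 1.2, -0.4]
opening: 59.8
grasp_force: 0.0
```

Released. I lift and go to the six-lobed knob at the viewing height.

Emit:
apply_moves --series '[{"dp":[0,0,-1],"rotation":[0,0,0],"gripper":-0.4},{"dp":[0,0,-1],"rotation":[0,0,0],"gripper":-0.4},{"dp":[0,0,-1],"rotation":[0,0,0],"gripper":-0.4},{"dp":[0,0,-1],"rotation":[0,0,0],"gripper":-0.4},{"dp":[-0.13,-0.971,-1],"rotation":[0,0,0],"gripper":-0.4},{"dp":[-0.13,-0.971,-0.4],"rotation":[0,0,0],"gripper":-0.4},{"dp":[-0.13,-0.971,0],"rotation":[0,0,0],"gripper":-0.4},{"dp":[-0.13,-0.971,0],"rotation":[0,0,0],"gripper":-0.4},{"dp":[-0.13,-0.971,0],"rotation":[0,0,0],"gripper":-0.4},{"dp":[-0.13,-0.971,0],"rotation":[0,0,0],"gripper":-0.4}]'

```text
t: 10.12
position: [495.1, 257.8, 203.9]
ee_rot: [3.141, 0.0, -3.141]
ft_force: [-0.5, 0.0, 0.5]
opening: 59.6
grasp_force: 0.0
```

Emit:
apply_moves --series '[{"dp":[-0.13,-0.971,0],"rotation":[0,0,0],"gripper":-0.4},{"dp":[-0.13,-0.971,0],"rotation":[0,0,0],"gripper":-0.4},{"dp":[-0.13,-0.971,0],"rotation":[0,0,0],"gripper":-0.4},{"dp":[-0.13,-0.971,0],"rotation":[0,0,0],"gripper":-0.4},{"dp":[-0.13,-0.971,0],"rotation":[0,0,0],"gripper":-0.4},{"dp":[-0.13,-0.971,0],"rotation":[0,0,0],"gripper":-0.4},{"dp":[-0.13,-0.971,0],"rotation":[0,0,0],"gripper":-0.4},{"dp":[-0.13,-0.971,0],"rotation":[0,0,0],"gripper":-0.4},{"dp":[-0.13,-0.971,0],"rotation":[0,0,0],"gripper":-0.4},{"dp":[-0.13,-0.971,0],"rotation":[0,0,0],"gripper":-0.4}]'

```text
t: 10.95
position: [521.1, 63.4, 203.8]
ee_rot: [3.142, 0.0, -3.142]
ft_force: [0.1, 1.1, 1.0]
opening: 59.5
grasp_force: 0.0
```

Emit:
apply_moves --series '[{"dp":[-0.13,-0.971,0],"rotation":[0,0,0],"gripper":-0.4},{"dp":[-0.13,-0.971,0],"rotation":[0,0,0],"gripper":-0.4},{"dp":[-0.13,-0.971,0],"rotation":[0,0,0],"gripper":-0.4},{"dp":[-0.13,-0.971,0],"rotation":[0,0,0],"gripper":-0.4},{"dp":[-0.13,-0.971,0],"rotation":[0,0,0],"gripper":-0.4},{"dp":[-0.13,-0.971,0],"rotation":[0,0,0],"gripper":-0.4},{"dp":[-0.13,-0.971,0],"rotation":[0,0,0],"gripper":-0.4},{"dp":[-0.13,-0.971,0],"rotation":[0,0,0],"gripper":-0.4},{"dp":[-0.13,-0.971,0],"rotation":[0,0,0],"gripper":-0.4},{"dp":[-0.13,-0.971,0],"rotation":[0,0,0],"gripper":-0.4}]'

```text
t: 11.78
position: [547.1, -130.8, 203.8]
ee_rot: [-3.142, 0.0, 3.141]
ft_force: [0.9, -0.5, -0.7]
opening: 59.6
grasp_force: 0.0
```

Emit:
apply_moves --series '[{"dp":[0,0,0],"rotation":[0,0,0],"gripper":-0.4},{"dp":[0,0,0],"rotation":[0,0,0],"gripper":-0.4}]'

```text
t: 11.95
position: [547.0, -130.6, 203.6]
ee_rot: [3.141, 0.0, 3.14]
ft_force: [-0.5, 0.1, -0.7]
opening: 59.9
grasp_force: 0.0
```

```bash
python3 - <<'E'
from h import *
o=r.get_obs();im,p=snap('wrist','w3.png');print(o['position'],o['ee_rot'],o['opening'],o['ft_force'])
E
```

```text
[ 547.02085931 -130.57133532  203.61713741] [3.14129322e+00 1.33251701e-04 3.13979258e+00] 59.90928646838643 [-0.53158809  0.05755686 -0.7056439 ]
```

View pics/w3.png

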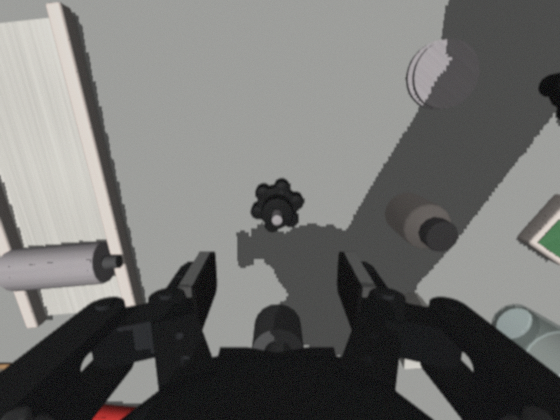

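The view shows the six-lobed knob with its head centred at about (278,204) and stud tip at (277,220). The bottle's cap is at about (437,235). I cast rays at those heights.

```bash
python3 - <<'E'
from h import *
p=r.camera_params('wrist')
for n,uv,z in(('head',(278,204),20),('stud',(277,220),56),('cap',(438,235),68)):print(n,ray(p,uv,z).round(1))
E
```

```text
head [ 542.6 -127.9]
stud [ 545.8 -128.9]
cap [553.5 -13.7]
```

Emit:
apply_moves --series '[{"dp":[0.1,0.09,0.9],"rotation":[0,0,0],"gripper":-0.4},{"dp":[0,0,0.9],"rotation":[0,0,0],"gripper":-0.4},{"dp":[0,0,0.9],"rotation":[0,0,0],"gripper":-0.4},{"dp":[0,0,0.9],"rotation":[0,0,0],"gripper":-0.4},{"dp":[0,0,0.9],"rotation":[0,0,0],"gripper":-0.4},{"dp":[0,0,0.88],"rotation":[0,0,0],"gripper":-0.4},{"dp":[0,0,0],"rotation":[0,0,0],"gripper":-0.4},{"dp":[0,0,0],"rotation":[0,0,0],"gripper":-0.4}]'

```text
t: 12.67
position: [544.2, -126.7, 95.5]
ee_rot: [3.14, -0.002, -3.14]
ft_force: [-0.1, 0.7, -0.7]
opening: 59.4
grasp_force: 0.0
```

Emit:
apply_moves --series '[{"dp":[0,0,0],"rotation":[0,0,0],"gripper":1},{"dp":[0,0,0],"rotation":[0,0,0],"gripper":1},{"dp":[0,0,0],"rotation":[0,0,0],"gripper":1},{"dp":[0,0,0],"rotation":[0,0,0],"gripper":1},{"dp":[0,0,0],"rotation":[0,0,0],"gripper":1},{"dp":[0,0,0],"rotation":[0,0,0],"gripper":1},{"dp":[0,0,0],"rotation":[0,0,0],"gripper":1}]'

```text
t: 13.25
position: [545.9, -128.4, 97.6]
ee_rot: [-3.141, 0.002, 3.141]
ft_force: [-0.9, 0.6, 6.3]
opening: 24.5
grasp_force: 39.3
```

Gripped on the hub. I lift 100 mm and carry it to the round well.

Emit:
apply_moves --series '[{"dp":[0,0,-1],"rotation":[0,0,0],"gripper":1},{"dp":[0,0,-1],"rotation":[0,0,0],"gripper":1},{"dp":[0,0,-1],"rotation":[0,0,0],"gripper":1},{"dp":[0,0,-1],"rotation":[0,0,0],"gripper":1},{"dp":[0,0,-1],"rotation":[0,0,0],"gripper":1},{"dp":[0.031,0.989,0],"rotation":[0,0,0],"gripper":1},{"dp":[0.031,0.989,0],"rotation":[0,0,0],"gripper":1},{"dp":[0.031,0.989,0],"rotation":[0,0,0],"gripper":1},{"dp":[0.031,0.989,0],"rotation":[0,0,0],"gripper":1},{"dp":[0.031,0.989,0],"rotation":[0,0,0],"gripper":1}]'

```text
t: 14.08
position: [541.8, -28.3, 196.6]
ee_rot: [3.142, 0.001, 3.141]
ft_force: [-0.1, 0.3, -1.9]
opening: 24.1
grasp_force: 39.5
```

Emit:
apply_moves --series '[{"dp":[0.031,0.989,0],"rotation":[0,0,0],"gripper":1},{"dp":[0.031,0.989,0],"rotation":[0,0,0],"gripper":1},{"dp":[0.031,0.989,0],"rotation":[0,0,0],"gripper":1},{"dp":[0.031,0.989,0],"rotation":[0,0,0],"gripper":1},{"dp":[0.031,0.989,0],"rotation":[0,0,0],"gripper":1},{"dp":[0.031,0.989,0],"rotation":[0,0,0],"gripper":1},{"dp":[0.031,0.989,0],"rotation":[0,0,0],"gripper":1},{"dp":[0.031,0.989,0],"rotation":[0,0,0],"gripper":1},{"dp":[0.031,0.989,0],"rotation":[0,0,0],"gripper":1},{"dp":[0.031,0.989,0],"rotation":[0,0,0],"gripper":1}]'

```text
t: 14.92
position: [535.6, 169.6, 196.5]
ee_rot: [3.141, 0.0, 3.141]
ft_force: [1.0, -0.4, -1.3]
opening: 24.3
grasp_force: 39.5
```

Emit:
apply_moves --series '[{"dp":[0.031,0.989,0],"rotation":[0,0,0],"gripper":1},{"dp":[0.031,0.989,0],"rotation":[0,0,0],"gripper":1},{"dp":[0.031,0.989,0],"rotation":[0,0,0],"gripper":1},{"dp":[0.031,0.989,0],"rotation":[0,0,0],"gripper":1},{"dp":[0.031,0.989,0],"rotation":[0,0,0],"gripper":1},{"dp":[0,0,0],"rotation":[0,0,0],"gripper":1},{"dp":[0,0,0],"rotation":[0,0,0],"gripper":1}]'

```text
t: 15.5
position: [532.4, 268.4, 196.3]
ee_rot: [-3.142, 0.0, -3.14]
ft_force: [0.1, -0.2, -1.0]
opening: 24.2
grasp_force: 39.6
```

```bash
python3 - <<'E'
from h import *
o=r.get_obs();im,p=snap('wrist','w4.png');print(o['position'],o['ee_rot'],o['opening'],o['ft_force'])
E
```

```text
[532.40132665 268.37982121 196.28955182] [-3.14152089e+00  3.62215248e-04 -3.13987923e+00] 24.20555097611801 [ 0.05595029 -0.19546238 -0.96772263]
```

View pics/w4.png

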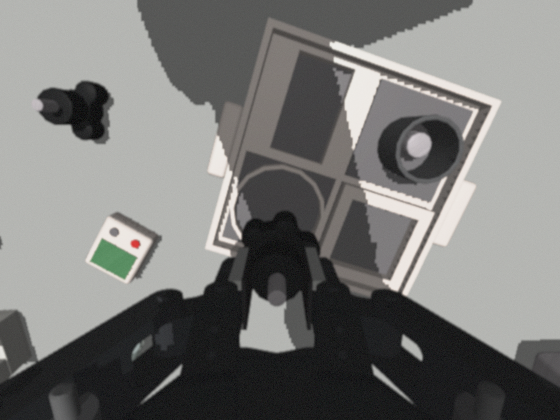

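The cutter stands around its post (rim ≈ (430,148)). The knob hangs upright, and the round well rim is centred at about (278,212). I check that and pick the oblong and square wells too.

```bash
python3 - <<'E'
from h import *
p=r.camera_params('wrist')
for n,uv,z in(('round',(278,212),20),('stud',(277,290),155),('cutter',(430,150),50),('obl',(314,106),8),('sq',(375,238),8),('c1',(269,20),20),('c2',(500,102),20)):print(n,ray(p,uv,z).round(1))
E
```

```text
round [533.4 269.2]
stud [528.2 268.3]
cutter [480.  374.9]
obl [448.5 298. ]
sq [561.1 356.7]
c1 [391.1 262.6]
c2 [446.3 438.2]
```

Emit:
apply_moves --series '[{"dp":[-0.05,0,0.8],"rotation":[0,0,0],"gripper":1},{"dp":[0,0,0.8],"rotation":[0,0,0],"gripper":1},{"dp":[0,0,0.8],"rotation":[0,0,0],"gripper":1},{"dp":[0,0,0.8],"rotation":[0,0,0],"gripper":1},{"dp":[0,0,0.6],"rotation":[0,0,0],"gripper":1},{"dp":[0,0,0.4],"rotation":[0,0,0],"gripper":1},{"dp":[0,0,0.36],"rotation":[0,0,0],"gripper":1},{"dp":[0,0,0],"rotation":[0,0,0],"gripper":1},{"dp":[0,0,0],"rotation":[0,0,0],"gripper":1}]'

```text
t: 16.3
position: [534.1, 267.1, 105.3]
ee_rot: [3.141, 0.001, 3.141]
ft_force: [-0.4, 0.5, -1.8]
opening: 24.3
grasp_force: 41.2
```

Emit:
apply_moves --series '[{"dp":[0,0,0],"rotation":[0,0,0],"gripper":0},{"dp":[0,0,0],"rotation":[0,0,0],"gripper":0},{"dp":[0,0,0],"rotation":[0,0,0],"gripper":0},{"dp":[0,0,0],"rotation":[0,0,0],"gripper":0}]'

```text
t: 16.63
position: [533.9, 267.6, 105.2]
ee_rot: [3.141, 0.001, 3.141]
ft_force: [-0.3, -0.8, -0.2]
opening: 43.0
grasp_force: 0.0
```

Emit:
apply_moves --series '[{"dp":[0,0,-1],"rotation":[0,0,0],"gripper":0},{"dp":[0,0,-1],"rotation":[0,0,0],"gripper":0},{"dp":[0,0,-1],"rotation":[0,0,0],"gripper":0},{"dp":[0,0,-1],"rotation":[0,0,0],"gripper":-0.6},{"dp":[0,0,-1],"rotation":[0,0,0],"gripper":-0.6},{"dp":[-0.069,-0.936,0],"rotation":[0,0,0],"gripper":-0.6},{"dp":[-0.069,-0.936,0],"rotation":[0,0,0],"gripper":-0.6},{"dp":[-0.069,-0.936,0],"rotation":[0,0,0],"gripper":-0.6},{"dp":[-0.069,-0.936,0],"rotation":[0,0,0],"gripper":-0.6},{"dp":[-0.069,-0.936,0],"rotation":[0,0,0],"gripper":-0.6}]'

```text
t: 17.47
position: [540.5, 173.2, 205.1]
ee_rot: [3.142, 0.0, -3.141]
ft_force: [-0.4, -0.1, 1.0]
opening: 68.7
grasp_force: 0.0
```

Emit:
apply_moves --series '[{"dp":[-0.069,-0.936,0],"rotation":[0,0,0],"gripper":-0.6},{"dp":[-0.069,-0.936,0],"rotation":[0,0,0],"gripper":-0.6},{"dp":[-0.069,-0.936,0],"rotation":[0,0,0],"gripper":-0.6},{"dp":[-0.069,-0.936,0],"rotation":[0,0,0],"gripper":-0.6},{"dp":[-0.069,-0.936,0],"rotation":[0,0,0],"gripper":-0.6},{"dp":[-0.069,-0.936,0],"rotation":[0,0,0],"gripper":-0.6},{"dp":[-0.069,-0.936,0],"rotation":[0,0,0],"gripper":-0.6},{"dp":[-0.069,-0.936,0],"rotation":[0,0,0],"gripper":-0.6},{"dp":[-0.069,-0.936,0],"rotation":[0,0,0],"gripper":-0.6},{"dp":[-0.069,-0.936,0],"rotation":[0,0,0],"gripper":-0.6}]'

```text
t: 18.3
position: [554.3, -14.1, 205.0]
ee_rot: [-3.142, 0.0, -3.142]
ft_force: [1.0, -1.0, 0.2]
opening: 68.6
grasp_force: 0.0
```

Emit:
apply_moves --series '[{"dp":[0,0,0],"rotation":[0,0,0],"gripper":-0.6},{"dp":[0,0,0],"rotation":[0,0,0],"gripper":-0.6}]'

```text
t: 18.47
position: [554.4, -13.9, 205.0]
ee_rot: [3.141, 0.0, 3.14]
ft_force: [-0.2, -0.1, 0.1]
opening: 68.5
grasp_force: 0.0
```

```bash
python3 - <<'E'
from h import *
o=r.get_obs();im,p=snap('wrist','w5.png');print(o['position'],o['ee_rot'],o['opening'],o['ft_force'])
E
```

```text
[554.41344598 -13.86222815 204.96654169] [3.14123640e+00 2.62701307e-04 3.13973527e+00] 68.49319345511158 [-0.19745891 -0.08713145  0.06885402]
```

View pics/w5.png

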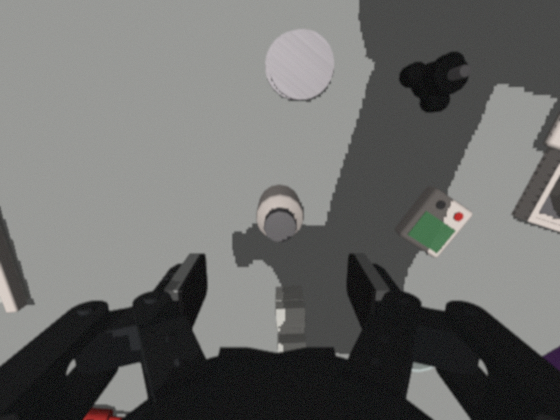

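The view shows the bottle's cap at (280,224), with the block behind at columns 277–305 from row 288. I check the cap ray.

```bash
python3 - <<'E'
from h import *
p=r.camera_params('wrist')
for n,uv,z in(('cap',(280,225),68),('blkL',(277,300),40),('blkR',(304,300),40),('blkL2',(278,328),40),('blkR2',(305,328),40)):print(n,ray(p,uv,z).round(1))
E
```

```text
cap [553.7 -10.1]
blkL [631.6 -12.3]
blkR [631.6  11.2]
blkL2 [659.9 -11.4]
blkR2 [659.9  12.8]
```

Emit:
apply_moves --series '[{"dp":[0,0.05,0.9],"rotation":[0,0,0],"gripper":-0.6},{"dp":[0,0,1],"rotation":[0,0,0],"gripper":-0.6},{"dp":[0,0,1],"rotation":[0,0,0],"gripper":-0.6},{"dp":[0,0,1],"rotation":[0,0,0],"gripper":-0.6},{"dp":[0,0,1],"rotation":[0,0,0],"gripper":-0.6},{"dp":[0,0,0.6],"rotation":[0,0,0],"gripper":-0.6},{"dp":[0,0,0.4],"rotation":[0,0,0],"gripper":-0.6},{"dp":[0,0,0],"rotation":[0,0,0],"gripper":-0.6}]'

```text
t: 19.18
position: [553.1, -11.1, 85.3]
ee_rot: [3.141, -0.003, -3.14]
ft_force: [-0.3, -0.8, -1.0]
opening: 68.7
grasp_force: 0.0
```

Emit:
apply_moves --series '[{"dp":[0,0,0],"rotation":[0,0,0],"gripper":1},{"dp":[0,0,0],"rotation":[0,0,0],"gripper":1},{"dp":[0,0,0],"rotation":[0,0,0],"gripper":1},{"dp":[0,0,0],"rotation":[0,0,0],"gripper":1},{"dp":[0,0,0],"rotation":[0,0,0],"gripper":1},{"dp":[0,0,0],"rotation":[0,0,0],"gripper":1},{"dp":[0,0,0],"rotation":[0,0,0],"gripper":1}]'

```text
t: 19.77
position: [555.3, -12.2, 88.1]
ee_rot: [3.141, 0.002, -3.142]
ft_force: [-0.4, 1.0, 6.5]
opening: 36.8
grasp_force: 40.7
```

Emit:
apply_moves --series '[{"dp":[0,0,-1],"rotation":[0,0,0],"gripper":1},{"dp":[0,0,-1],"rotation":[0,0,0],"gripper":1},{"dp":[0,0,-1],"rotation":[0,0,0],"gripper":1},{"dp":[0,0,-1],"rotation":[0,0,0],"gripper":1},{"dp":[0,0,-1],"rotation":[0,0,0],"gripper":1},{"dp":[-0.0155,0.951,0],"rotation":[0,0,0],"gripper":1},{"dp":[-0.0155,0.951,0],"rotation":[0,0,0],"gripper":1},{"dp":[-0.0155,0.951,0],"rotation":[0,0,0],"gripper":1},{"dp":[-0.0155,0.951,0],"rotation":[0,0,0],"gripper":1},{"dp":[-0.0155,0.951,0],"rotation":[0,0,0],"gripper":1}]'

```text
t: 20.6
position: [555.7, 83.6, 187.0]
ee_rot: [-3.141, 0.0, 3.141]
ft_force: [-0.4, 0.4, -1.1]
opening: 37.0
grasp_force: 40.2
```

Emit:
apply_moves --series '[{"dp":[-0.0155,0.951,0],"rotation":[0,0,0],"gripper":1},{"dp":[-0.0155,0.951,0],"rotation":[0,0,0],"gripper":1},{"dp":[-0.0155,0.951,0],"rotation":[0,0,0],"gripper":1},{"dp":[-0.0155,0.951,0],"rotation":[0,0,0],"gripper":1},{"dp":[-0.0155,0.951,0],"rotation":[0,0,0],"gripper":1},{"dp":[-0.0155,0.951,0],"rotation":[0,0,0],"gripper":1},{"dp":[-0.0155,0.951,0],"rotation":[0,0,0],"gripper":1},{"dp":[-0.0155,0.951,0],"rotation":[0,0,0],"gripper":1},{"dp":[-0.0155,0.951,0],"rotation":[0,0,0],"gripper":1},{"dp":[-0.0155,0.951,0],"rotation":[0,0,0],"gripper":1}]'

```text
t: 21.43
position: [558.8, 273.8, 186.9]
ee_rot: [-3.141, -0.0, 3.141]
ft_force: [0.3, 0.4, -0.8]
opening: 37.1
grasp_force: 40.2
```

Emit:
apply_moves --series '[{"dp":[-0.0155,0.951,0],"rotation":[0,0,0],"gripper":1},{"dp":[-0.0155,0.951,0],"rotation":[0,0,0],"gripper":1},{"dp":[-0.0155,0.951,0],"rotation":[0,0,0],"gripper":1},{"dp":[-0.0155,0.951,0],"rotation":[0,0,0],"gripper":1},{"dp":[0,0,0],"rotation":[0,0,0],"gripper":1},{"dp":[0,0,0],"rotation":[0,0,0],"gripper":1}]'

```text
t: 21.93
position: [559.9, 349.7, 186.6]
ee_rot: [-3.141, -0.0, -3.14]
ft_force: [0.5, -0.3, -0.4]
opening: 37.0
grasp_force: 40.2
```

```bash
python3 - <<'E'
from h import *
o=r.get_obs();im,p=snap('wrist','w6.png');print(o['position'],o['ee_rot'],o['opening'],o['ft_force'])
E
```

```text
[559.89239365 349.71805348 186.59045703] [-3.14100346e+00 -1.85025908e-04 -3.14023408e+00] 37.01203855047297 [ 0.48665245 -0.26432317 -0.3823004 ]
```

View pics/w6.png

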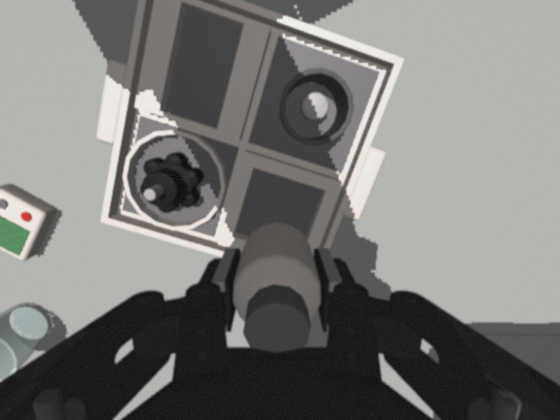

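The knob sits centred in the round well and the cutter around its post. The bottle hangs upright over the square well, whose far floor edge runs from (245,168) to (322,188). I lower it.

Emit:
apply_moves --series '[{"dp":[0,0,0.8],"rotation":[0,0,0],"gripper":1},{"dp":[0,0,0.8],"rotation":[0,0,0],"gripper":1},{"dp":[0,0,0.8],"rotation":[0,0,0],"gripper":1},{"dp":[0,0,0.8],"rotation":[0,0,0],"gripper":1},{"dp":[0,0,0.6],"rotation":[0,0,0],"gripper":1},{"dp":[0,0,0.4],"rotation":[0,0,0],"gripper":1},{"dp":[0,0,0.34],"rotation":[0,0,0],"gripper":1},{"dp":[0,0,0],"rotation":[0,0,0],"gripper":1},{"dp":[0,0,0],"rotation":[0,0,0],"gripper":1}]'

```text
t: 22.73
position: [560.7, 349.0, 96.6]
ee_rot: [3.141, 0.001, 3.141]
ft_force: [-0.4, 0.1, -1.4]
opening: 36.5
grasp_force: 40.7
```

Emit:
apply_moves --series '[{"dp":[0,0,0],"rotation":[0,0,0],"gripper":-0.25},{"dp":[0,0,0],"rotation":[0,0,0],"gripper":-0.25},{"dp":[0,0,0],"rotation":[0,0,0],"gripper":-0.25},{"dp":[0,0,0],"rotation":[0,0,0],"gripper":-0.25}]'

```text
t: 23.07
position: [560.4, 349.2, 96.3]
ee_rot: [3.141, 0.0, 3.142]
ft_force: [-0.5, -0.0, -0.7]
opening: 53.4
grasp_force: 0.0
```

Emit:
apply_moves --series '[{"dp":[0,0,-1],"rotation":[0,0,0],"gripper":-0.25},{"dp":[0,0,-1],"rotation":[0,0,0],"gripper":-0.25},{"dp":[0,0,-1],"rotation":[0,0,0],"gripper":-0.25},{"dp":[0,0,-1],"rotation":[0,0,0],"gripper":-0.25},{"dp":[0,0,-1],"rotation":[0,0,0],"gripper":-0.25},{"dp":[0,0,-0.45],"rotation":[0,0,0],"gripper":-0.25},{"dp":[-0.293,-0.972,0],"rotation":[0,0,0],"gripper":-0.25},{"dp":[-0.293,-0.972,0],"rotation":[0,0,0],"gripper":-0.25},{"dp":[-0.293,-0.972,0],"rotation":[0,0,0],"gripper":-0.25},{"dp":[-0.293,-0.972,0],"rotation":[0,0,0],"gripper":-0.25}]'

```text
t: 23.9
position: [583.6, 270.7, 204.6]
ee_rot: [-3.141, -0.0, -3.141]
ft_force: [0.2, 0.0, 0.3]
opening: 53.4
grasp_force: 0.0
```

Emit:
apply_moves --series '[{"dp":[-0.293,-0.972,0],"rotation":[0,0,0],"gripper":-0.25},{"dp":[-0.293,-0.972,0],"rotation":[0,0,0],"gripper":-0.25},{"dp":[-0.293,-0.972,0],"rotation":[0,0,0],"gripper":-0.25},{"dp":[-0.293,-0.972,0],"rotation":[0,0,0],"gripper":-0.25},{"dp":[-0.293,-0.972,0],"rotation":[0,0,0],"gripper":-0.25},{"dp":[-0.293,-0.972,0],"rotation":[0,0,0],"gripper":-0.25},{"dp":[-0.293,-0.972,0],"rotation":[0,0,0],"gripper":-0.25},{"dp":[-0.293,-0.972,0],"rotation":[0,0,0],"gripper":-0.25},{"dp":[-0.293,-0.972,0],"rotation":[0,0,0],"gripper":-0.25},{"dp":[-0.293,-0.972,0],"rotation":[0,0,0],"gripper":-0.25}]'

```text
t: 24.73
position: [642.2, 76.0, 204.5]
ee_rot: [-3.142, -0.001, 3.141]
ft_force: [-0.2, 0.5, 0.3]
opening: 53.6
grasp_force: 0.0
```

Emit:
apply_moves --series '[{"dp":[-0.293,-0.972,0],"rotation":[0,0,0],"gripper":-0.25},{"dp":[-0.293,-0.972,0],"rotation":[0,0,0],"gripper":-0.25},{"dp":[-0.293,-0.972,0],"rotation":[0,0,0],"gripper":-0.25},{"dp":[-0.293,-0.972,0],"rotation":[0,0,0],"gripper":-0.25},{"dp":[0,0,0],"rotation":[0,0,0],"gripper":-0.25},{"dp":[0,0,0],"rotation":[0,0,0],"gripper":-0.25}]'

```text
t: 25.23
position: [665.6, -1.7, 204.4]
ee_rot: [3.141, -0.001, 3.14]
ft_force: [-0.4, 0.2, -1.4]
opening: 53.5
grasp_force: 0.0
```

```bash
python3 - <<'E'
from h import *
o=r.get_obs();im,p=snap('wrist','w7.png');print(o['position'],o['ee_rot'],o['opening'],o['ft_force'])
E
```

```text
[665.61412122  -1.69567865 204.38880171] [ 3.14116966e+00 -7.49978159e-04  3.13966320e+00] 53.52329925405621 [-0.37288866  0.18091827 -1.40285834]
```

View pics/w7.png

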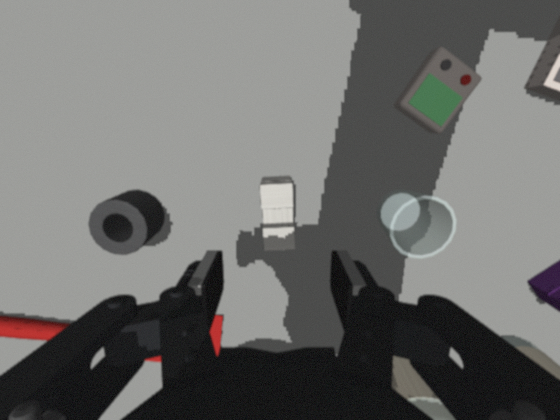

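The view shows the block's top face from (261,184) to (295,249), nearly aligned with the tool. I cast its corners at z = 40.

```bash
python3 - <<'E'
from h import *
im=cv2.imread('pics/w7.png')
p=r.camera_params('wrist')
c=np.array([ray(p,uv,40) for uv in((261,184),(294,183),(295,249),(264,249))]);print(c.round(1),c.mean(0))
g=cv2.cvtColor(im,cv2.COLOR_BGR2GRAY)
for y in (176,180,184,190,200,212,224,230,240,246,250,254):
    print(y,g[y,252:304:3])
E
```

```text
[[640.1 -12.3]
 [639.4  13.4]
 [694.6  15. ]
 [694.6 -10.6]] [667.18416027   1.38174365]
176 [158 158 158 154 135 134 131 127 123 116 116 112 111 145 155 157 156 156]
180 [158 156 157 124  99 105  98  87  87  95 104 110 116 100 147 157 156 159]
184 [157 156 155 135 149 163 174 174 177 178 186 190 198 186 109 158 157 157]
190 [158 156 154 204 209 212 210 210 209 211 208 210 211 202  82 157 155 157]
200 [157 157 154 186 210 208 209 208 209 209 208 207 209 202  84 156 158 157]
212 [158 157 156 152 209 207 212 207 208 209 207 208 203 202  81 157 157 158]
224 [157 158 157  92 119 115 114 111 104 104  96 103  92  97  75 141 157 119]
230 [155  82  75  83 204 207 207 209 207 209 207 206 206 203 122  75  76  78]
240 [ 77  76  74  79  96  99  98 100  98  99  98  95  98  96  89  76  77  75]
246 [ 76  75  75  76  91  96  98  97 100  98  98  99 102 101  92  76  78  77]
250 [78 76 77 75 85 87 86 84 87 85 89 82 80 77 78 78 77 75]
254 [76 75 76 76 76 79 79 76 78 75 78 76 75 75 78 76 78 76]
```

The face measures 55 × 25.6 mm, as it should, centred at (667,1.4) with yaw ≈ 0.03. I grip it.

Emit:
apply_moves --series '[{"dp":[-0.075,0.15,0.9],"rotation":[0,0,0],"gripper":-0.25},{"dp":[0,0,1],"rotation":[0,0,0],"gripper":-0.25},{"dp":[0,0,1],"rotation":[0,0,0],"gripper":-0.25},{"dp":[0,0,1],"rotation":[0,0,0],"gripper":-0.25},{"dp":[0,0,1],"rotation":[0,0,0],"gripper":-0.25},{"dp":[0,0,0.6],"rotation":[0,0,0],"gripper":-0.25},{"dp":[0,0,0.37],"rotation":[0,0,0],"gripper":-0.25},{"dp":[0,0,0],"rotation":[0,0,0],"gripper":-0.25}]'

```text
t: 25.95
position: [666.0, 3.1, 86.0]
ee_rot: [3.141, -0.003, -3.141]
ft_force: [0.3, 0.0, 0.0]
opening: 53.2
grasp_force: 0.0
```

Emit:
apply_moves --series '[{"dp":[0,0,0],"rotation":[0,0,0],"gripper":1},{"dp":[0,0,0],"rotation":[0,0,0],"gripper":1},{"dp":[0,0,0],"rotation":[0,0,0],"gripper":1},{"dp":[0,0,0],"rotation":[0,0,0],"gripper":1},{"dp":[0,0,0],"rotation":[0,0,0],"gripper":1},{"dp":[0,0,0],"rotation":[0,0,0],"gripper":1},{"dp":[0,0,0],"rotation":[0,0,0],"gripper":1}]'

```text
t: 26.53
position: [668.2, 2.1, 89.3]
ee_rot: [-3.142, 0.003, 3.141]
ft_force: [0.6, 0.6, 5.3]
opening: 25.3
grasp_force: 40.3
```

Gripped at 25.3 mm. I carry it to the oblong well, then turn it 18° to the well's axis.

Emit:
apply_moves --series '[{"dp":[0,0,-1],"rotation":[0,0,0],"gripper":1},{"dp":[0,0,-1],"rotation":[0,0,0],"gripper":1},{"dp":[0,0,-1],"rotation":[0,0,0],"gripper":1},{"dp":[0,0,-1],"rotation":[0,0,0],"gripper":1},{"dp":[0,0,-1],"rotation":[0,0,0],"gripper":1},{"dp":[0.717,0.971,0],"rotation":[0,0,0],"gripper":1},{"dp":[0.717,0.971,0],"rotation":[0,0,0],"gripper":1},{"dp":[0.717,0.971,0],"rotation":[0,0,0],"gripper":1},{"dp":[0.717,0.971,0],"rotation":[0,0,0],"gripper":1},{"dp":[0.717,0.971,0],"rotation":[0,0,0],"gripper":1}]'

```text
t: 27.37
position: [594.5, 100.0, 187.6]
ee_rot: [3.141, -0.0, 3.141]
ft_force: [-0.8, 0.1, -1.2]
opening: 24.8
grasp_force: 39.5
```

Emit:
apply_moves --series '[{"dp":[0.717,0.971,0],"rotation":[0,0,0],"gripper":1},{"dp":[0.717,0.971,0],"rotation":[0,0,0],"gripper":1},{"dp":[0.717,0.971,0],"rotation":[0,0,0],"gripper":1},{"dp":[0.717,0.971,0],"rotation":[0,0,0],"gripper":1},{"dp":[0.717,0.971,0],"rotation":[0,0,0],"gripper":1},{"dp":[0.717,0.971,0],"rotation":[0,0,0],"gripper":1},{"dp":[0.717,0.971,0],"rotation":[0,0,0],"gripper":1},{"dp":[0.717,0.971,0],"rotation":[0,0,0],"gripper":1},{"dp":[0.717,0.971,0],"rotation":[0,0,0],"gripper":1},{"dp":[0.717,0.971,0],"rotation":[0,0,0],"gripper":1}]'

```text
t: 28.2
position: [451.1, 294.3, 187.7]
ee_rot: [3.142, -0.0, 3.141]
ft_force: [0.3, 0.4, -0.6]
opening: 24.8
grasp_force: 39.5
```

Emit:
apply_moves --series '[{"dp":[0,0,0],"rotation":[0,0,1],"gripper":1},{"dp":[0,0,0],"rotation":[0,0,1],"gripper":1},{"dp":[0,0,0],"rotation":[0,0,1],"gripper":1},{"dp":[0,0,0],"rotation":[0,0,0],"gripper":1},{"dp":[0,0,0],"rotation":[0,0,0],"gripper":1}]'

```text
t: 28.62
position: [452.0, 293.5, 187.7]
ee_rot: [-3.141, -0.0, 2.83]
ft_force: [0.8, -1.2, -1.2]
opening: 25.0
grasp_force: 39.6
```

```bash
python3 - <<'E'
from h import *
o=r.get_obs();im,p=snap('wrist','w8.png');print(o['position'],o['ee_rot'],o['opening'],o['ft_force'])
E
```

```text
[451.96326655 293.47305653 187.67185936] [-3.14145186e+00 -1.23275449e-04  2.82998103e+00] 24.985921560512352 [ 0.77677518 -1.22221287 -1.19294412]
```

View pics/w8.png

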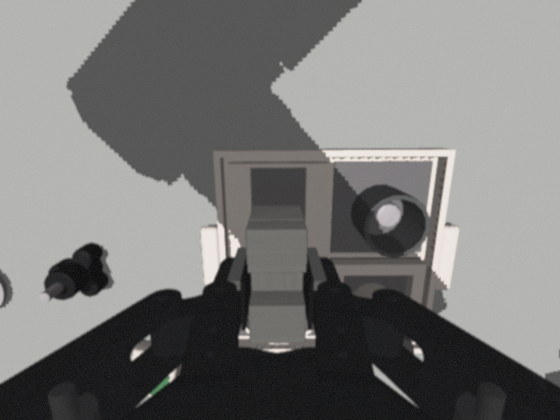

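The block is aligned with the oblong well: floor columns 251–306, block centre column about 277. I lower it and release.

Emit:
apply_moves --series '[{"dp":[0,0,0.8],"rotation":[0,0,0],"gripper":1},{"dp":[0,0,0.8],"rotation":[0,0,0],"gripper":1},{"dp":[0,0,0.8],"rotation":[0,0,0],"gripper":1},{"dp":[0,0,0.8],"rotation":[0,0,0],"gripper":1},{"dp":[0,0,0.6],"rotation":[0,0,0],"gripper":1},{"dp":[0,0,0.4],"rotation":[0,0,0],"gripper":1},{"dp":[0,0,0.38],"rotation":[0,0,0],"gripper":1},{"dp":[0,0,0],"rotation":[0,0,0],"gripper":1},{"dp":[0,0,0],"rotation":[0,0,0],"gripper":1}]'

```text
t: 29.42
position: [452.6, 293.6, 96.4]
ee_rot: [3.141, 0.001, 2.828]
ft_force: [0.2, -0.5, -0.8]
opening: 25.3
grasp_force: 41.1
```

Emit:
apply_moves --series '[{"dp":[0,0,0],"rotation":[0,0,0],"gripper":0},{"dp":[0,0,0],"rotation":[0,0,0],"gripper":0},{"dp":[0,0,0],"rotation":[0,0,0],"gripper":0},{"dp":[0,0,0],"rotation":[0,0,0],"gripper":0}]'

```text
t: 29.75
position: [452.3, 293.6, 96.2]
ee_rot: [3.141, 0.0, 2.827]
ft_force: [0.7, -0.6, -0.6]
opening: 42.9
grasp_force: 0.0
```

Emit:
apply_moves --series '[{"dp":[0,0,-0.6],"rotation":[0,0,0],"gripper":0},{"dp":[0,0,-1],"rotation":[0,0,0],"gripper":0},{"dp":[0,0,-1],"rotation":[0,0,0],"gripper":0},{"dp":[0,0,-1],"rotation":[0,0,0],"gripper":0},{"dp":[0,0,-1],"rotation":[0,0,0],"gripper":0},{"dp":[0,0,-1],"rotation":[0,0,0],"gripper":0},{"dp":[0,0,-1],"rotation":[0,0,0],"gripper":0},{"dp":[0,0,-1],"rotation":[0,0,0],"gripper":0},{"dp":[0,0,0],"rotation":[0,0,0],"gripper":0},{"dp":[0,0,0],"rotation":[0,0,0],"gripper":0}]'

```text
t: 30.58
position: [452.8, 293.9, 249.1]
ee_rot: [3.14, 0.002, 2.827]
ft_force: [-0.2, -1.1, -0.7]
opening: 42.5
grasp_force: 0.0
```

```bash
python3 - <<'E'
from h import *
a,p=snap('wrist','w9.png');b,_=snap('scene','s9.png')
s=cv2.resize(b[190:290,340:490],(450,300),interpolation=cv2.INTER_CUBIC)
t=cv2.resize(a,(450,338)); o=np.vstack([t,s[:262]]); cv2.imwrite('pics/end.png',cv2.cvtColor(o,cv2.COLOR_RGB2BGR))
E
```

```text
(no output)
```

View pics/end.png

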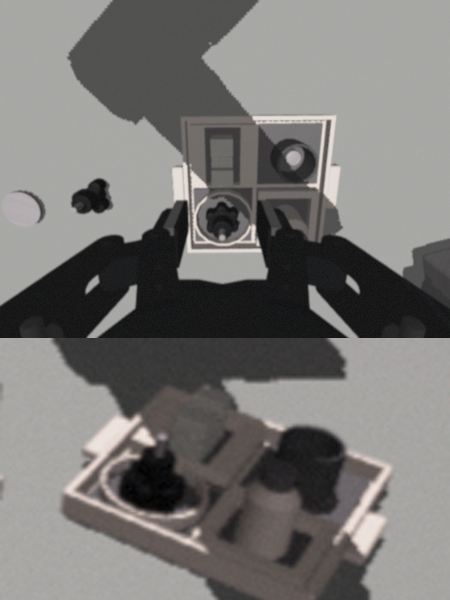

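All four parts stand upright in their wells: block at (222,155), cutter at (293,158), knob at (222,215), and the bottle in the square well in the lower picture. The three-lobed knob hasn't moved, and the robot is clear of everything.

```bash
python3 -c "
from station import r
print(r.get_obs()['t'], r.sign_off())"
```

```text
the job is handed in; nothing more can be done
30.6833 None
```

I handed the job in at 30.7 s: the cutter, six-lobed knob, block and bottle stand upright in their places in the caddy, and I did not touch the collar or the three-lobed knob; the hand-in returned no verdict.

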